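# Aim the photo light at the vase and switch it on with the pedal

## Robot

A 7-joint arm with a two-finger parallel gripper is mounted at the origin on the work surface. World frame = base frame: x ahead of the robot, y to its left, z up, the work surface at z = 0. Lengths are in m, angles in rad, forces in N, time in s.
With the tool pointing down it reaches from about 0.425 to 0.875 m from the base axis. Payload 4.7 kg.
Tool frame: the origin (TCP) lies at the very end of the fingers, on their centre line; the grasp point (between the pads) lies 19 mm behind it (r.pinch_z is the distance from the TCP to the grasp point, in m); z points along the fingers, y is the line along which they close (so a half turn about z gives the same grasp; the last joint's range is limited). The gripper opens to 85 mm and grips with 20 to 120 N. Pads are 22 mm wide; open, the fingers measure 114 mm over their backs; the gripper's body (76 mm by 85 mm) begins 54 mm behind the grasp point. The pads swing forward as they close: fully open they stand 13 mm farther back than shut.
Start: joints at [-1.2, 0.321, -0.07, 1.45, 0.023, 1.371, -0.057], TCP at [0.227, 0.609, 0.192] pointing down, gripper open.
Joint ranges: [-2.86, 2.86], [-0.3, 2.09], [-1.38, 1.24], [0.06, 2.45], [-1.56, 4.7], [0.09, 2.05], [-2.69, 2.69]. Speed limits (rad/s): [2.57, 2.57, 3.14, 3.14, 3.14, 3.14, 3.14].

## Interface

Orientations are given as a rotation vector (axis times angle).
In Python, from rig import r gives the robot as it stands.
- The arm moves only by the shell command python3 -m creep 'ROWS' [FORCE]. ROWS is JSON, one flat list of numbers, 5 for each row, row after row: the opening, from 0 (shut) to 1 (fully open), then the shift along the tool's x, y, z each as a share of 0.3 m, from -1 to 1, then the turn about the tool's z as a share of pi rad, from -1 to 1. In form: [grip, x, y, z, twist, grip, x, y, z, twist, ...]. A call has 1 to 10 rows; each row shifts and turns the commanded pose from where the row before left it, along the tool's axes as they then stand; what a row does not reach is not made up. A row lasts 1/12 s, in which the tool goes at most 41.7 mm and 7.16 degrees, less where a joint would pass 70% of its speed; a pose out of reach is approached as far as the arm can. A call with a number of a shift or a turn outside -1 to 1 is refused whole. A call with a gripper value outside its range is refused whole. The fingers move at their own pace and stop on an object; FORCE is the grip in N (left out, the last holds). Time passes only in rows, so rows that do not move let the fingers close. It gives the time, the measured TCP pose, the force, the opening and the grip force at its end, in the units of the state.
- r.read_state(): the state, without advancing time (a new reading comes with each control period).
- r.grab_frame(name): name is "side" or "top"; returns the picture (420x560x3 uint8, blue, green, red); there is no depth.
- r.camera_info(name): a dict with "fx", "fy", "cx", "cy" (pixels), "R" (3x3) and "t" (3): a world point X has camera coordinates R X + t. Camera axes: x right, y down, z forward; pixel columns grow to the right and rows downward; lengths in m; the calibration is good to about 2 mm. A picture is of the moment at which its call begins. camera_info takes no time and is no camera call.
- r.sign_off(): hands the job in; it is judged then, once.
Trained networks look in the newest picture that a camera, given by its name, has taken for a name from the list of things; names that differ only in an ending like _2 or _b are one class to them, and where a whole thing is asked for, a point or a joint stands for the part that bears it (a point fixed in the world has none). Each returns a list of dicts, best first, with "conf" (0 to 1); they miss things now and then, are a little off and sometimes report something else, mostly with a low value. They report only what shows in the picture. A call takes as long as a camera call. They do not tell look-alikes from the thing itself.
- r.find_in(camera, thing): "rect" ([left, top, width, height] in pixels, round what is visible of it).
- r.outline_of(camera, thing): "pixels" (420x560 bool, what is visible of it) and "rect" ([left, top, width, height] in pixels, round what is visible of it).
- r.place_of(camera, thing): "centre" ([column, row] in pixels: a listed point, or the origin of a listed thing).
The state is a dict: "t": time; "q": joint angles; "qd": joint speeds; "effort": joint torques, N m; "tcp_pos": TCP position; "eef_rot": TCP orientation; "contact_force": force on the tool from outside, world axes, zero at the start; "wrist_torque": the same for the moment, N m; "gripper_width": opening from 0.0 (shut) to 1.0 (fully open); "grip_force": force on a finger pad.
Only numpy, scipy, OpenCV 4.12 (cv2) and the standard library are available. Lean on these libraries where they do the work, as an engineer would, in place of code of your own. Each camera call takes 0.05 s, during which the arm holds its last target. There are 200 camera calls.

## Task

We are about to photograph the blue vase: swivel and tilt the LED light panel by hand until the middle of its lit white face points straight at the middle of the vase, and let go of it. Then press the yellow foot-switch pedal on the desk down onto its stop, hold it there for about half a second without stamping on it, and let it come back up. Leave the vase and everything else on the desk where it stands; only the panel's swivel and tilt and the pedal should move.

Things in the scene. Friction and masses are not known exactly. Their poses are not given: they have to be found in the camera images.
- lamp_stand: Fixed stand of the LED light: dark steel disc, radius 75, 16 thick, with a thin post; it cannot move. Origin at the centre of its underside, on the vertical swivel axis; its x axis is where the panel faces at swivel 0.
- swivel (a joint): Swivel of the dark U-shaped yoke (222 wide, 260 over the two side knobs, arms up to 213 above the desk) about the stand's vertical axis, rad: 0 = panel faces along the stand's x axis, positive = counter-clockwise seen from above, range -2.9 to 2.9. Friction-held (about 0.16 N m), stays where it is left.
- tilt (a joint): Tilt of the panel in the yoke about a level axis through the panel's centre, 200 above the desk, on the swivel axis, rad: 0 = panel upright, facing level; positive = lit face turned downward (its top leans the way it faces); range -0.6 to 0.85. Friction-held (about 0.22 N m), stays where it is left.
- panel_mid (a point): Centre of the light panel, a black slab 190 wide, 110 tall, 16 thick with a white lit face and a ribbed grey back. Axes: x = straight out of the lit face, y = along its width, z = up along the panel. The point lies on both the tilt and the swivel axis, mid-thickness, 200 above the desk.
- tab_grip (a point): Middle of the orange grip tab that stands up from the centre of the panel's top edge, in the plane of the panel: 12 thick (along panel x), 45 wide (along y), 44 tall; the tab reaches from 55 to 99 above the panel's centre along panel z, this point is at 82. Same axes as the panel. Pinch it across its thickness, fingers along the panel's -z.
- vase: Blue ceramic vase, the subject: 110 tall, up to 68 in diameter, narrow neck, loose, 0.25 to 0.5 kg, standing on the desk. Origin at the centre of its underside. It stands in one of three places round the light, with the pot and the jar in the other two.
- vase_mid (a point): Middle of the vase, on its axis, 55 above the desk: the point to aim at. The line out of panel_mid along panel x must pass it within 25, both sideways and up-down.
- pot: Terracotta pot with a green round cactus, 76 in diameter, 111 tall, loose; not to be moved. Origin at its underside.
- jar: Amber glass jar with brass cap, 60 in diameter, 85 tall, loose; not to be moved. Origin at its underside.
- mug: White mug, 80 in diameter, 90 tall; not to be moved. Origin at its underside.
- tape: Red roll of tape lying flat, 100 in diameter, 24 tall; not to be moved. Origin at its underside.
- brush: Paint brush lying on the desk; not to be moved.
- blocknote: Yellow pad of notes, 76 x 76 x 30 tall; not to be moved. It is not the pedal. Origin at its underside.
- pedal_base: Black base of the foot switch, 150 (x) by 100 by 10, fixed to the desk. Origin at the centre of its underside; the yellow pedal is hinged near its +x end (60 from the origin, 22 above the desk) and rises towards its -x end.
- pedal (a joint): Pedal angle, rad: 0 = up (at rest, sloping 0.20 up towards its free end), 0.18 = down on its stop. A spring drives it back up.
- pedal_pad (a point): Pressing point on the ribbed top of the yellow pedal (plate 125 long, 72 wide, 7 thick), 20 short of its free end and 100 from the hinge; about 49 above the desk at rest. It goes down 18 to the stop; the spring pushes back here with about 3.6 N at first and 7.2 N at the stop, then the stop is hard.
Not all that is in view belongs to the job. Leave any purple look-alike of the pedal_base alone.

How it is judged:
On the way, in this order (a step that is already met when the one before it is completed fails the run):
1. the panel points at the middle of the vase (within 25 mm sideways and up-down) and has been let go (x of vase_mid in the frame of panel_mid above 0.05 m and y of vase_mid in the frame of panel_mid between -0.025 and 0.025 m and z of vase_mid in the frame of panel_mid between -0.025 and 0.025 m and contact force between the fingers and lamp_stand below 0.3 N and value of joint pedal below 0.05 rad), for 0.2 s.
2. the pedal is held down on its stop for 0.3 s (value of joint pedal above 0.165 rad), for 0.3 s.
At the end, for the whole second after the job is handed in: The line straight out of the lit face's centre passes the vase's middle within 25 mm sideways and up-down, the vase stands upright, and the pedal is back up (under 0.03 rad) (x of vase_mid in the frame of panel_mid above 0.05 m and y of vase_mid in the frame of panel_mid between -0.025 and 0.025 m and z of vase_mid in the frame of panel_mid between -0.025 and 0.025 m and angle between vase's own z axis and vertical below 0.1 rad and value of joint pedal below 0.03 rad); the robot touches nothing.
It fails at once if vase, pot or jar moved more than 20 mm (distance of any of vase, pot, jar from where it was at the start of the episode above 0.02 m).
It fails at once if another thing on the desk moved more than 30 mm (distance of any of mug, tape, brush, blocknote from where it was at the start of the episode above 0.03 m).
It fails at once if the pedal stamped on with more than 45 N (contact force between the fingers and pedal_base above 45 N).
It also fails if it takes over 67 s, if anything falls off the work surface, if the arm or the gripper's body presses on something with over 40 N, if the wrist force passes 120 N, or if a joint passes its speed limit or range.

## Working session

There is one attempt and no reset: what is moved stays moved. The work goes in short steps, Python scripts to look and compute and a shell command to move; the robot and the scene stay as the last step left them, time stands still between calls to the robot, and variables do not carry over. Pictures are saved under pics/ and viewed, at most 10 in all, crops included, and the job is handed in when it is done.

```bash
mkdir -p pics
cat > h.py <<'E'
import numpy as np,cv2
from rig import r
from scipy.spatial.transform import Rotation as Ro
def ray(cam,uv):
    c=r.camera_info(cam);R=np.array(c["R"]);t=np.array(c["t"])
    d=R.T@np.array([(uv[0]-c["cx"])/c["fx"],(uv[1]-c["cy"])/c["fy"],1]);return -R.T@t,d/np.linalg.norm(d)
def atz(cam,uv,z):
    o,d=ray(cam,uv);return o+d*(z-o[2])/d[2]
def tri(uv1,uv2):
    (o,d),(p,e)=ray("top",uv1),ray("side",uv2)
    s=np.linalg.lstsq(np.c_[d,-e],p-o,rcond=None)[0];a,b=o+s[0]*d,p+s[1]*e
    return (a+b)/2,np.linalg.norm(a-b)
def proj(cam,X):
    c=r.camera_info(cam);p=np.array(c["R"])@X+np.array(c["t"]);return np.array([c["fx"]*p[0]/p[2]+c["cx"],c["fy"]*p[1]/p[2]+c["cy"]])
E
python3 - <<'E'
from h import *
np.set_printoptions(precision=3,suppress=True)
a=r.grab_frame("top");b=r.grab_frame("side")
cv2.imwrite("pics/t0.png",a);cv2.imwrite("pics/s0.png",b)
for n,z in dict(lamp_stand=0,panel_mid=.2,tab_grip=None,vase=0,vase_mid=.055,pot=0,jar=0,mug=0,tape=0,blocknote=0,pedal_base=0,pedal_pad=.049).items():
    R={c:r.place_of(c,n)[:2] for c in("top","side")}
    for c in R:
        for x in R[c]: print(n,c,round(x["conf"],2),np.round(x["centre"]),atz(c,x["centre"],z) if z is not None else "")
    if R["top"] and R["side"]: print("  tri",*tri(R["top"][0]["centre"],R["side"][0]["centre"]))
s=r.read_state();print(s["t"],s["tcp_pos"],Ro.from_rotvec(s["eef_rot"]).as_matrix())
E
```

```text
lamp_stand top 0.92 [251. 201.] [0.564 0.006 0.   ]
lamp_stand top 0.39 [353. 217.] [ 0.512 -0.392  0.   ]
panel_mid top 0.76 [246. 196.] [0.57  0.012 0.2  ]
panel_mid side 0.87 [258. 184.] [ 0.567 -0.     0.2  ]
  tri [0.573 0.011 0.189] 0.005427793563889226
tab_grip top 0.57 [250. 197.] 
tab_grip side 0.85 [252. 164.] 
  tri [ 0.556 -0.002  0.294] 0.011652927759674608
vase top 0.84 [194. 197.] [0.574 0.227 0.   ]
vase side 0.88 [223. 190.] [0.588 0.237 0.   ]
  tri [0.575 0.222 0.019] 0.004835678442293232
vase_mid top 0.48 [189. 196.] [0.574 0.233 0.055]
vase_mid side 0.78 [219. 185.] [0.563 0.22  0.055]
  tri [0.574 0.236 0.037] 0.0007205033968598973
pot top 0.67 [209. 240.] [0.41  0.164 0.   ]
pot side 0.8 [200. 220.] [0.422 0.173 0.   ]
  tri [0.412 0.16  0.017] 0.004182818283331223
jar top 0.5 [301. 207.] [ 0.546 -0.189  0.   ]
jar side 0.81 [294. 256.] [ 0.545 -0.197  0.   ]
  tri [ 0.548 -0.191 -0.009] 0.003951080199725515
mug top 0.92 [331. 157.] [ 0.746 -0.3    0.   ]
mug top 0.34 [363. 174.] [ 0.682 -0.429  0.   ]
mug side 0.73 [353. 241.] [ 0.742 -0.302  0.   ]
  tri [ 0.
[... 280 characters left out ...]
89 -0.436  0.   ]
  tri [ 0.699 -0.429 -0.018] 0.007371934678676951
pedal_base top 0.71 [412. 254.] [ 0.376 -0.625  0.   ]
pedal_base top 0.55 [350. 207.] [ 0.552 -0.378  0.   ]
pedal_base side 0.83 [365. 377.] [ 0.38  -0.616  0.   ]
pedal_base side 0.76 [336. 293.] [ 0.533 -0.392  0.   ]
  tri [ 0.375 -0.619  0.014] 0.0033456498019158697
pedal_pad top 0.87 [354. 216.] [ 0.515 -0.386  0.049]
pedal_pad top 0.38 [187. 197.] [0.569 0.241 0.049]
pedal_pad side 0.94 [361. 382.] [ 0.343 -0.621  0.049]
pedal_pad side 0.8 [333. 284.] [ 0.523 -0.379  0.049]
  tri [ 0.549 -0.533 -0.519] 0.06632292163277062
1.3 [0.227 0.609 0.192] [[-0.937  0.349  0.   ]
 [ 0.349  0.937  0.   ]
 [-0.     0.    -1.   ]]
```

View pics/t0.png

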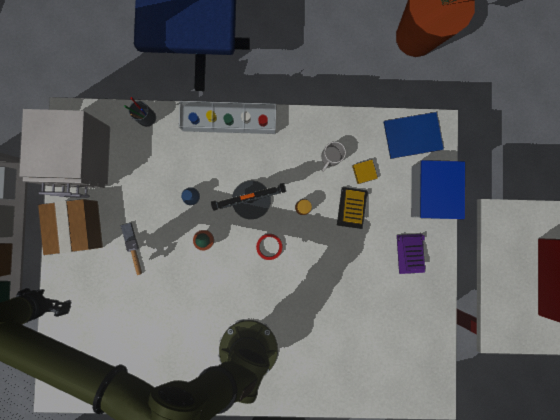

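View pics/s0.png

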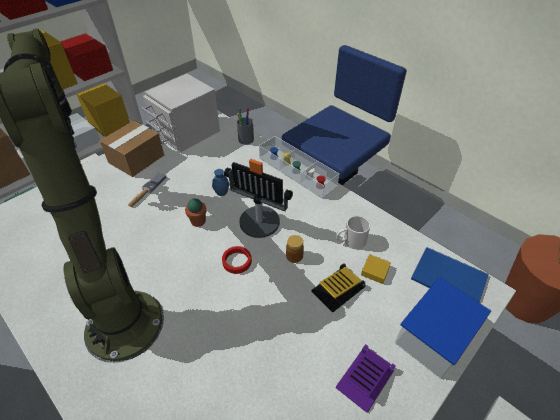

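The top view shows the lamp at about (250,197), the vase at (190,196), the pot at (203,240), the jar at (303,207) and the yellow pedal at (353,207); the purple decoy is at (411,254). In the side view the panel's ribbed back is visible at (258,184), so the lit face points roughly along +x. I need finer values for swivel and tilt, and for the pedal.

```bash
cat >> h.py <<'E'
def orange(img,box):
    h=cv2.cvtColor(img,cv2.COLOR_BGR2HSV);m=cv2.inRange(h,(4,150,90),(16,255,255))
    k=np.zeros_like(m);x,y,w,hh=box;k[y:y+hh,x:x+w]=255;m&=k
    return m
E
python3 - <<'E'
from h import *
np.set_printoptions(precision=3,suppress=True)
a=cv2.imread("pics/t0.png");b=cv2.imread("pics/s0.png")
ma=orange(a,(225,175,50,45));mb=orange(b,(235,145,45,40))
C=[]
for m,c in((ma,"top"),(mb,"side")):
    p=cv2.findNonZero(m);print(c,len(p),p.mean(0),cv2.minAreaRect(p));C.append(p.mean(0)[0])
print("orange tri",*tri(*C))
for z in(.275,.285,.299):print(atz("top",C[0],z))
# candidate tab position prediction
L=np.array([.568,.005,.2])
for sw in(.2,.25,.3):
  for ti in(-.3,-.15,0,.15,.3):
    n=np.array([np.cos(sw),np.sin(sw),0]);P=L+.077*(n*np.sin(ti)+np.array([0,0,np.cos(ti)]))
    print(sw,ti,proj("top",P),proj("side",P))
for e in((213,206),(285,188)):print(atz("top",e,.2))
print("pedalbase",*tri((351,207.5),(338,289)))
t=np.hstack([cv2.resize(a[165:235,180:280],(400,280),interpolation=2),cv2.resize(a[165:235,310:410],(400,280),interpolation=2)])
s=np.hstack([cv2.resize(b[150:220,210:310],(400,280),interpolation=2),cv2.resize(b[245:315,290:390],(400,280),interpolation=2)])
cv2.imwrite("pics/z0.png",np.vstack([t,s]))
E
```

```text
top 53 [[246.83 195.83]] ((246.9423065185547, 195.78846740722656), (3.595937490463257, 14.032926559448242), 74.74488067626953)
side 131 [[255.122 166.145]] ((255.29998779296875, 166.09999084472656), (15.17893123626709, 10.75174331665039), 18.434947967529297)
orange tri [0.566 0.006 0.275] 0.0004435976020363783
[0.566 0.006 0.275]
[0.565 0.006 0.285]
[0.564 0.005 0.299]
0.2 -0.3 [248.48  202.292] [251.609 170.218]
0.2 -0.15 [247.834 198.768] [253.605 167.681]
0.2 0 [247.202 195.189] [255.654 165.524]
0.2 0.15 [246.601 191.649] [257.705 163.795]
0.2 0.3 [246.046 188.243] [259.705 162.532]
0.25 -0.3 [248.831 202.222] [251.903 170.34 ]
0.25 -0.15 [248.012 198.733] [253.753 167.742]
0.25 0 [247.202 195.189] [255.654 165.524]
0.25 0.15 [246.423 191.685] [257.557 163.736]
0.25 0.3 [245.695 188.313] [259.415 162.415]
0.3 -0.3 [249.178 202.134] [252.206 170.452]
0.3 -0.15 [248.188 198.688] [253.907 167.798]
0.3 0 [247.202 195.189] [255.654 165.524]
0.3 0.15 [246.248 191.729] [257.405 163.681]
0.3 0.3 [245.349 188.4  ] [259.115 162.308]
[0.534 0.123 0.2  ]
[ 0.601 -0.117  0.2  ]
pedalbase [ 0.55  -0.385 -0.005] 0.0017617411411887348
```

View pics/z0.png

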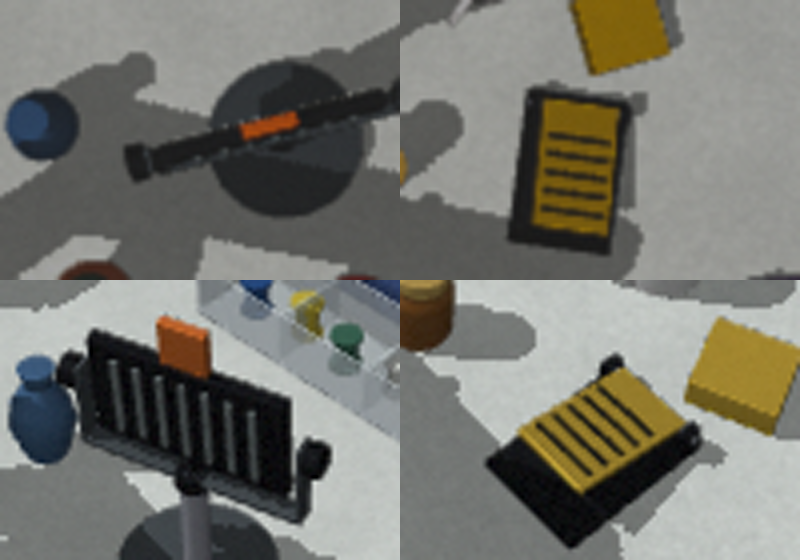

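The swivel is about 0.27 rad (facing 15.6° from +x), the tilt is about 0, and the lamp axis is at about (0.567, 0.005). I'll raise the tool and travel above the lamp.

```bash
python3 -m creep '[1,0,0,-0.12,0, 1,0,0,-0.12,0, 1,0,0,-0.12,0, 1,0,0,-0.12,0, 1,-0.088,-0.0745,0,0, 1,-0.088,-0.0745,0,0, 1,-0.088,-0.0745,0,0, 1,-0.088,-0.0745,0,0, 1,-0.088,-0.0745,0,0, 1,-0.088,-0.0745,0,0]' 30
python3 -m creep '[1,-0.088,-0.0745,0,0, 1,-0.088,-0.0745,0,0, 1,-0.088,-0.0745,0,0, 1,-0.088,-0.0745,0,0, 1,-0.088,-0.0745,0,0, 1,-0.088,-0.0745,0,0, 1,-0.088,-0.0745,0,0, 1,-0.088,-0.0745,0,0, 1,-0.088,-0.0745,0,0, 1,-0.088,-0.0745,0,0]'
python3 -m creep '[1,-0.088,-0.0745,0,0, 1,-0.088,-0.0745,0,0, 1,0,0,0,0.038, 1,0,0,0,0.038, 1,0,0,0,0.038, 1,0,0,0,0.038, 1,0,0,0,0.038, 1,0,0,0,0.038, 1,0,0,0,0.038, 1,0,0,0,0.034]'
cat >> h.py <<'E'
def where(target=None):
    s=r.read_state();M=Ro.from_rotvec(s["eef_rot"]).as_matrix();p=np.array(s["tcp_pos"])
    print("t",round(s["t"],2),"tcp",p.round(4),"yaw_y",np.degrees(np.arctan2(M[1,1],M[0,1])).round(2),"z",M[:,2].round(3),"F",np.round(s["contact_force"],1),"w",round(s["gripper_width"],3),"gf",round(s["grip_force"],1))
    if target is not None: print("shares xyz",(M.T@(np.array(target)-p)/.3).round(4))
E
python3 -c "
from h import *
where((.567,.005,.268))"
```

```text
t: 2.13
tcp_pos: [0.3292, 0.4265, 0.3358]
eef_rot: [0.557, 3.092, 0.001]
contact_force: [0.2, 0.2, -0.8]
gripper_width: 0.998
grip_force: 0.0
t: 2.97
tcp_pos: [0.4985, 0.1248, 0.336]
eef_rot: [0.557, 3.091, 0.001]
contact_force: [1.3, 0.7, -0.2]
gripper_width: 0.997
grip_force: 0.0
t: 3.8
tcp_pos: [0.5318, 0.0661, 0.3358]
eef_rot: [1.908, 2.496, 0.001]
contact_force: [-0.4, -0.5, -1.0]
gripper_width: 0.999
grip_force: 0.0
t 3.8 tcp [0.5318 0.0661 0.3358] yaw_y 15.22 z [ 0.  0. -1.] F [-0.4 -0.5 -1. ] w 0.999 gf 0.0
shares xyz [-0.2273  0.0597  0.2258]
```

```bash
python3 -m creep '[1,-0.1137,0.03,0,0, 1,-0.1137,0.03,0,0, 1,0,0,0,0, 1,0,0,0.056,0, 1,0,0,0.056,0, 1,0,0,0.056,0, 1,0,0,0.056,0, 1,0,0,0,0]'
python3 -m creep '[0,0,0,0,0, 0,0,0,0,0, 0,0,0,0,0, 0,0,0,0,0, 0,0,0,0,0, 0,0,0,0,0, 0,0,0,0,0, 0,0,0,0,0]' 25
python3 - <<'E'
from h import *
where((.567,.005,.268))
a=r.grab_frame("top");b=r.grab_frame("side")
cv2.imwrite("pics/z1.png",np.hstack([cv2.resize(a[150:250,180:280],(400,400),interpolation=2),cv2.resize(b[130:230,205:305],(400,400),interpolation=2)]))
E
```

```text
t: 4.47
tcp_pos: [0.5654, 0.0053, 0.2651]
eef_rot: [-1.898, -2.498, 0.006]
contact_force: [-0.3, 1.0, -1.2]
gripper_width: 1.003
grip_force: 0.0
t: 5.13
tcp_pos: [0.5675, 0.0053, 0.2686]
eef_rot: [1.9, 2.502, 0.0]
contact_force: [-0.2, -0.7, -0.1]
gripper_width: 0.0
grip_force: 0.0
t 5.13 tcp [0.5675 0.0053 0.2686] yaw_y 15.56 z [ 0.  0. -1.] F [-0.2 -0.7 -0.1] w 0.0 gf 0.0
shares xyz [-0.0004 -0.0019  0.0018]
```

View pics/z1.png

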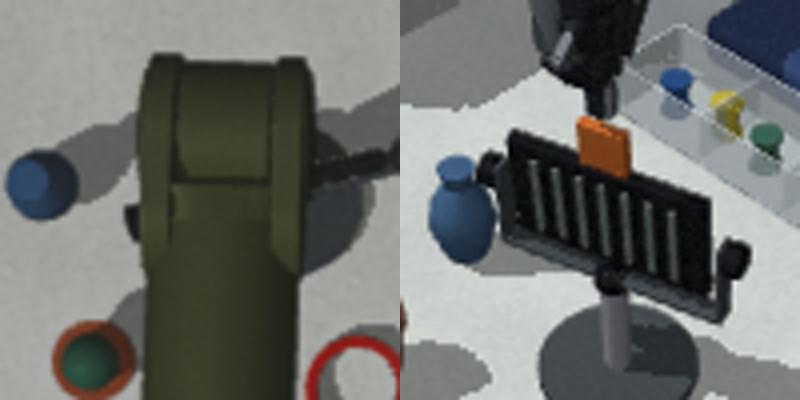

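The fingers shut fully (width 0), and in the side crop the tip at about (255,159) disappears behind the orange tab. The grasp missed on the lit side. I'll lift and compare where the TCP should project with where it appears.

```bash
python3 -m creep '[0,0,0,-0.08,0, 0,0,0,-0.08,0, 0,0,0,-0.08,0, 0,0,0,0,0]'
python3 - <<'E'
from h import *
np.set_printoptions(precision=3,suppress=True)
where()
b=r.grab_frame("side");s=r.read_state();q=proj("side",np.array(s["tcp_pos"]));print(q)
m=orange(b,(235,145,45,40));p=cv2.findNonZero(m);print(len(p),p.mean(0),cv2.minAreaRect(p))
im=cv2.resize(b[100:220,195:315],(600,600),interpolation=2)
u=((q-[195,100])*5).astype(int);cv2.circle(im,u.tolist(),5,(0,0,255),1)
u=((proj("side",np.array([.567,.005,.282]))-[195,100])*5).astype(int);cv2.circle(im,u.tolist(),5,(0,255,0),1)
cv2.imwrite("pics/z2.png",im)
E
```

```text
t: 5.57
tcp_pos: [0.5694, 0.0051, 0.3455]
eef_rot: [1.897, 2.497, 0.009]
contact_force: [-0.2, -0.8, 0.5]
gripper_width: 0.002
grip_force: 0.0
t 5.57 tcp [0.569 0.005 0.345] yaw_y 15.55 z [ 0.008  0.001 -1.   ] F [-0.2 -0.8  0.5] w 0.002 gf 0.0
[254.956 149.169]
133 [[255.188 166.233]] ((255.2876739501953, 166.23287963867188), (15.449432373046875, 10.767786026000977), 20.556045532226562)
```

View pics/z2.png

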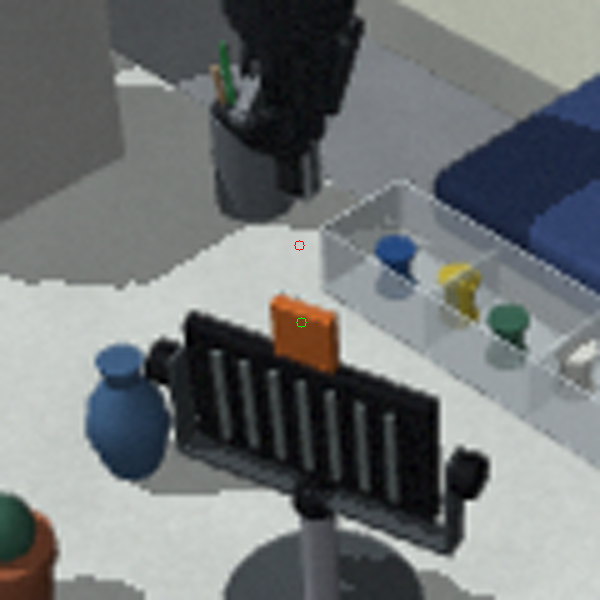

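The measured tip at crop (300,195) sits about 10 px above the projected TCP at (299,245). I'll check against the first top picture, and with a second camera, whether this is an offset in z or in x.

Run:
```python
from h import *
np.set_printoptions(precision=3,suppress=True)
for z in (.14,.192,.24): print("start top",proj("top",np.array([.227,.609,z])))
T=np.array([.569,.005,.345])
for d in ((0,0,.05),(.08,0,0),(.05,.02,0)): print(d,proj("side",T+np.array(d)),proj("top",T+np.array(d)))
for c in("top","side"):
    i=r.camera_info(c);print(c,-np.array(i["R"]).T@np.array(i["t"]),i["fx"])
a=cv2.imread("pics/t0.png");im=cv2.resize(a[260:350,0:120],(800,600),interpolation=2)
u=((proj("top",np.array([.227,.609,.192]))-[0,260])*6.667).astype(int);cv2.circle(im,u.tolist(),6,(0,0,255),1)
cv2.imwrite("pics/z3.png",im)
```

```text
start top [ 71.726 291.544]
start top [ 63.979 294.254]
start top [ 56.268 296.952]
(0, 0, 0.05) [254.282 135.502] [244.949 192.038]
(0.08, 0, 0) [273.119 137.601] [246.737 166.834]
(0.05, 0.02, 0) [262.079 139.004] [239.798 176.559]
top [ 0.483 -0.067  1.54 ] 397.9350328730632
side [-0.088 -0.741  1.119] 399.7998631520353
```

View pics/z3.png

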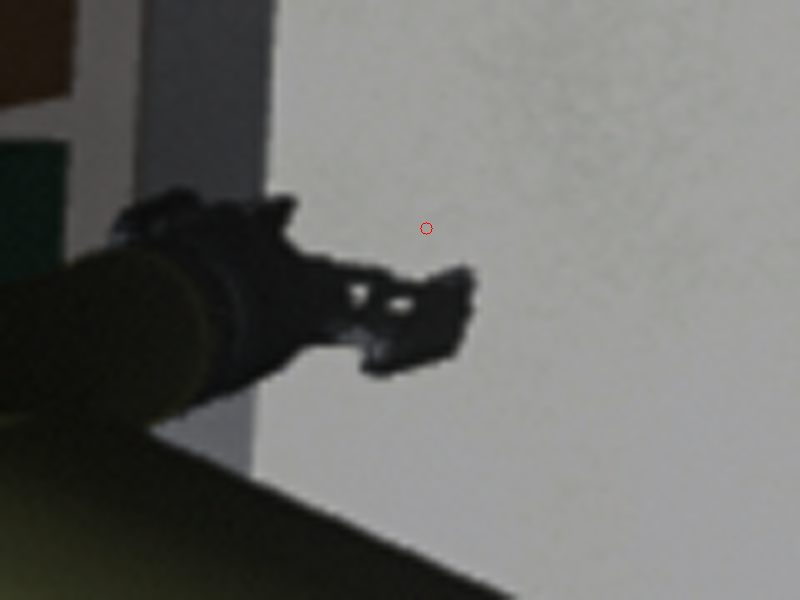

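```bash
python3 -m creep '[0,-0.106,-0.0165,0,0, 0,-0.106,-0.0165,0,0, 0,-0.106,-0.0165,0,0, 0,-0.106,-0.0165,0,0, 0,-0.106,-0.0165,0,0, 0,-0.106,-0.0165,0,0, 0,-0.106,-0.0165,0,0, 0,-0.106,-0.0165,0,0, 0,0,0,0,0, 0,0,0,0,0]'
python3 - <<'E'
from h import *
where()
s=r.read_state();P=np.array(s["tcp_pos"]);I=[]
for c in("top","side"):
    b=r.grab_frame(c);q=proj(c,P);o=np.round(q).astype(int)-[40,60];print(c,q,o)
    im=cv2.resize(b[o[1]:o[1]+120,o[0]:o[0]+80],(400,600),interpolation=2)
    cv2.circle(im,((q-o)*5).astype(int).tolist(),5,(0,0,255),1)
    cv2.circle(im,((proj(c,P+np.array([0,0,.037]))-o)*5).astype(int).tolist(),5,(0,255,0),1);I.append(im)
cv2.imwrite("pics/z4.png",np.hstack(I))
E
```

```text
t: 6.45
tcp_pos: [0.5962, -0.2531, 0.3387]
eef_rot: [-1.906, -2.495, 0.003]
contact_force: [0.4, -0.3, -0.3]
gripper_width: 0.002
grip_force: 0.0
t 6.45 tcp [ 0.5962 -0.2531  0.3387] yaw_y 15.26 z [-0.003 -0.    -1.   ] F [ 0.4 -0.3 -0.3] w 0.002 gf 0.0
top [331.45269802 186.82293704] [291 127]
side [324.24570066 185.5687319 ] [284 126]
```

View pics/z4.png

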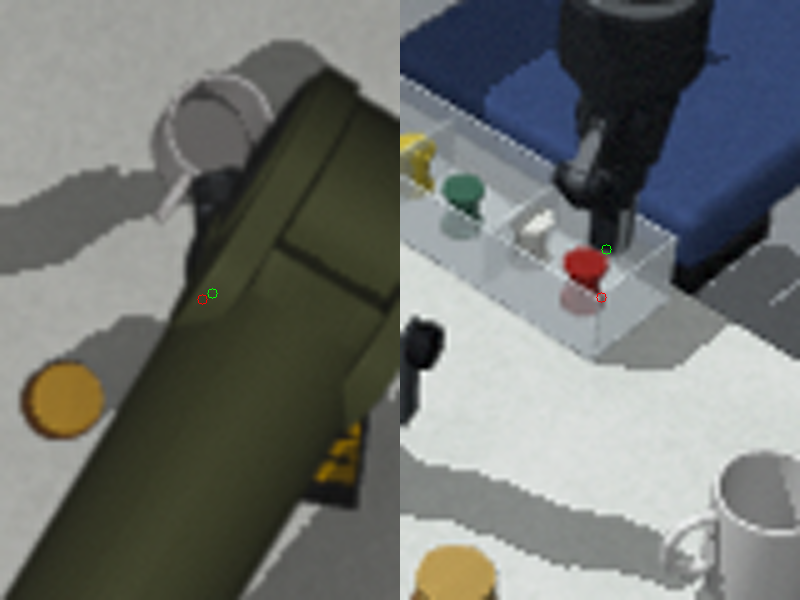

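Run:
```python
from h import *
T=(.5962,-.2531,.3387)
for uv in((332,163),(334,165),(331,180),(330,184)): 
    print(uv,*tri(uv,(326.4,175)), tri(uv,(326.4,175))[0]-T)
b=r.grab_frame("top");im=cv2.resize(b[145:205,300:360],(600,600),interpolation=2)
im=np.clip(255*(im/255.)**.5,0,255).astype(np.uint8)
cv2.imwrite("pics/z5.png",im)
```

```text
(332, 163) [ 0.65407063 -0.2391043   0.33830387] 0.04040342062939181 [ 0.05787063  0.0139957  -0.00039613]
(334, 165) [ 0.64701517 -0.24409263  0.34590671] 0.040389468386845234 [0.05081517 0.00900737 0.00720671]
(331, 180) [ 0.61302986 -0.24627313  0.36427262] 0.003088713508052407 [0.01682986 0.00682687 0.02557262]
(330, 184) [ 0.60413296 -0.24650984  0.36917189] 0.0071002084225429574 [0.00793296 0.00659016 0.03047189]
```

View pics/z5.png

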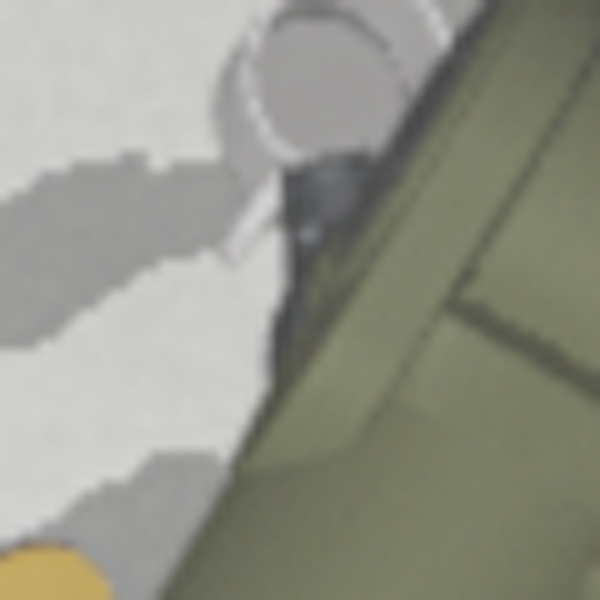

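The top and side rays meet about 30–37 mm above the reported TCP, with little sideways offset. So the real fingertips sit higher than reported, and my first close passed just over the tab. I'll go back over the tab open and descend deeper; open fingers straddle the 16 mm panel safely.

```bash
python3 -m creep '[1,0.106,0.0165,0,0, 1,0.106,0.0165,0,0, 1,0.106,0.0165,0,0, 1,0.106,0.0165,0,0, 1,0.106,0.0165,0,0, 1,0.106,0.0165,0,0, 1,0.106,0.0165,0,0, 1,0.106,0.0165,0,0, 1,0,0,0,0]'
python3 -m creep '[1,0,0,0.05,0, 1,0,0,0.05,0, 1,0,0,0.05,0, 1,0,0,0.05,0, 1,0,0,0.05,0, 1,0,0,0.05,0, 1,0,0,0.05,0, 1,0,0,0,0]'
python3 -m creep '[0,0,0,0,0, 0,0,0,0,0, 0,0,0,0,0, 0,0,0,0,0, 0,0,0,0,0, 0,0,0,0,0]' 25
```

```text
t: 7.35
tcp_pos: [0.5665, 0.0167, 0.3402]
eef_rot: [-1.878, -2.513, -0.006]
contact_force: [0.7, 0.2, 0.1]
gripper_width: 1.005
grip_force: 0.0
t: 8.02
tcp_pos: [0.5652, 0.007, 0.2325]
eef_rot: [-1.894, -2.501, 0.005]
contact_force: [-0.5, -0.4, -0.2]
gripper_width: 1.004
grip_force: 0.0
t: 8.52
tcp_pos: [0.5674, 0.0051, 0.2359]
eef_rot: [1.9, 2.502, 0.0]
contact_force: [-2.0, -0.2, 3.3]
gripper_width: 0.146
grip_force: 4.3
```

Grasped: the width is 0.146, about 12.4 mm, which is the tab's thickness. Now I'll swivel +72.4° towards the vase, which is a tool twist of −0.402 in total.

```bash
python3 -m creep '[0,0,0,0,-0.02, 0,0,0,0,-0.038, 0,0,0,0,-0.038, 0,0,0,0,-0.038, 0,0,0,0,-0.038, 0,0,0,0,-0.038, 0,0,0,0,-0.038, 0,0,0,0,-0.038, 0,0,0,0,-0.038, 0,0,0,0,-0.038]'
python3 -m creep '[0,0,0,0,-0.038, 0,0,0,0,-0.002, 0,0,0,0,0, 0,0,0,0,0, 0.6,0,0,0,0, 0.6,0,0,0,0, 0.6,0,0,0,0, 0.6,0,0,0,0]'
python3 - <<'E'
from h import *
where((.567,.005,.232))
E
```

```text
t: 9.35
tcp_pos: [0.5693, 0.0042, 0.2361]
eef_rot: [0.247, 3.128, -0.0]
contact_force: [4.5, -1.5, -0.8]
gripper_width: 0.131
grip_force: 24.3
t: 10.02
tcp_pos: [0.5671, 0.0054, 0.2353]
eef_rot: [-0.058, -3.14, -0.0]
contact_force: [0.0, -0.2, -0.3]
gripper_width: 0.602
grip_force: 0.0
t 10.02 tcp [0.5671 0.0054 0.2353] yaw_y 87.9 z [-0.001  0.    -1.   ] F [ 0.  -0.2 -0.3] w 0.602 gf 0.0
shares xyz [ 0.0004 -0.0014  0.011 ]
```

The swivel now stands at about 88°. I'll push the tab from behind with the rear finger to tilt the panel, stopping short and then measuring.

```bash
python3 -m creep '[0.6,0,0.033,0,0, 0.6,0,0.033,0,0, 0.6,0,0.033,0,0, 0.6,0,0.033,0,0, 0.6,0,0.033,0,0, 0.6,0,0.02,0,0, 0.6,0,0,0,0, 0.6,0,0,0,0]'
python3 - <<'E'
from h import *
where()
a=r.grab_frame("top");b=r.grab_frame("side")
I=[cv2.resize(x[y:y+90,c:c+60],(400,600),interpolation=2) for x,y,c in((a,160,190),(b,130,205))]
cv2.imwrite("pics/z6.png",np.hstack(I))
for m,c in((orange(a,(200,175,90,45)),"top"),(orange(b,(205,140,75,50)),"side")):
    p=cv2.findNonZero(m);print(c,0 if p is None else (len(p),p.mean(0)))
E
```

```text
t: 10.68
tcp_pos: [0.5695, 0.0625, 0.2355]
eef_rot: [0.054, 3.141, 0.002]
contact_force: [0.2, 0.3, 0.9]
gripper_width: 0.603
grip_force: 0.0
t 10.68 tcp [0.5695 0.0625 0.2355] yaw_y 88.02 z [ 0.     0.002 -1.   ] F [0.2 0.3 0.9] w 0.603 gf 0.0
top 0
side (111, array([[249.09009009, 164.42342342]]))
```

View pics/z6.png

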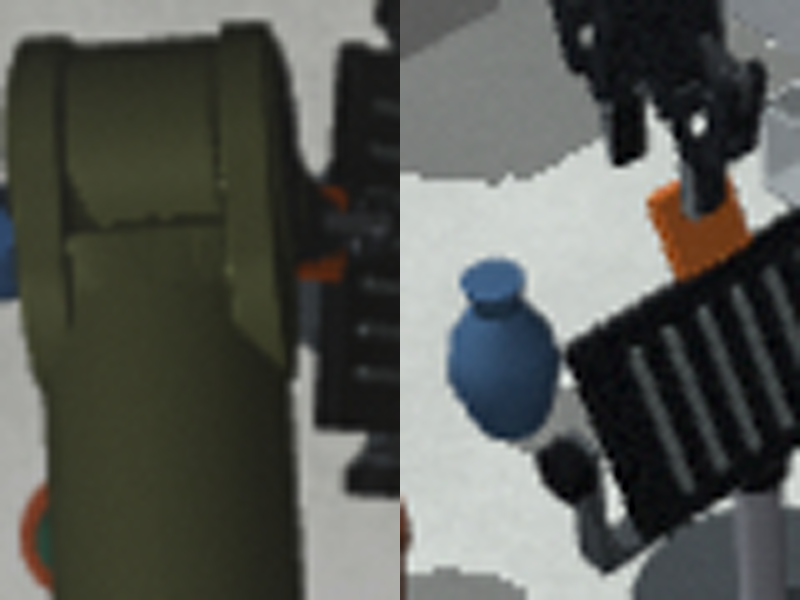

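The rear finger is on the tab's upper half and the panel is leaning towards the vase. I'll push about 8 mm more, then back off, lift, move clear and measure.

```bash
python3 -m creep '[0.6,0,0.015,0,0, 0.6,0,0.012,0,0, 0.6,0,0,0,0, 0.6,0,-0.02,0,0, 0.6,0,0,-0.1,0, 0.6,0,0,-0.1,0, 0.6,0,0,-0.1,0, 0.6,0,-0.1,0,0, 0.6,0,-0.1,0,0, 0.6,0,-0.1,0,0]'
python3 -m creep '[0,0,-0.12,0,0, 0,0,-0.12,0,0, 0,0,-0.12,0,0, 0,0,-0.12,0,0, 0,0,-0.12,0,0, 0,0,-0.12,0,0, 0,0,-0.12,0,0, 0,0,0,0,0, 0,0,0,0,0]'
cat > aim.py <<'E'
from h import *
from scipy.optimize import least_squares
np.set_printoptions(precision=3,suppress=True)
a=r.grab_frame("top");b=r.grab_frame("side");C=[]
for m,c in((orange(a,(200,175,70,45)),"top"),(orange(b,(215,140,60,50)),"side")):
    p=cv2.findNonZero(m);print(c,len(p),p.mean(0));C.append(p.mean(0)[0])
T,e=tri(*C);print("tab",T,e)
v=[];
for n in("vase","vase_mid","panel_mid","lamp_stand"):
    z={"vase":0,"vase_mid":.055,"panel_mid":.2,"lamp_stand":0}[n]
    for c in("top","side"):
        q=r.place_of(c,n)
        if q: print(n,c,round(q[0]["conf"],2),atz(c,q[0]["centre"],z))
for c,n in(("top","vase"),("side","vase")):
    o=r.outline_of(c,n)
    if o: 
        rc=o[0]["rect"];print("vase rect",c,rc,atz(c,(rc[0]+rc[2]/2,rc[1]+rc[3]/2),.055))
cv2.imwrite("pics/a.png",a);cv2.imwrite("pics/b.png",b)
E
python3 aim.py
```

```text
t: 11.62
tcp_pos: [0.5666, -0.0275, 0.3263]
eef_rot: [0.054, 3.139, 0.002]
contact_force: [0.9, -0.6, 0.2]
gripper_width: 0.6
grip_force: 0.0
t: 12.37
tcp_pos: [0.5559, -0.282, 0.3254]
eef_rot: [-0.066, -3.141, 0.001]
contact_force: [0.1, 1.2, -0.6]
gripper_width: 0.001
grip_force: 0.0
top 41 [[231.732 193.805]]
side 158 [[248.563 162.62 ]]
tab [0.575 0.054 0.256] 0.0072850969782205875
vase top 0.55 [0.575 0.233 0.   ]
vase side 0.54 [0.587 0.262 0.   ]
vase_mid top 0.66 [0.571 0.237 0.055]
vase_mid side 0.83 [0.563 0.227 0.055]
panel_mid top 0.68 [0.568 0.004 0.2  ]
panel_mid side 0.91 [ 0.567 -0.003  0.2  ]
lamp_stand top 0.94 [0.564 0.002 0.   ]
lamp_stand side 0.92 [0.574 0.009 0.   ]
vase rect top [183.8, 185.9, 16.4, 18.3] [0.578 0.223 0.055]
vase rect side [212.8, 168.7, 14.2, 27.6] [0.573 0.227 0.055]
```

```bash
cat > fit.py <<'E'
from h import *
np.set_printoptions(precision=3,suppress=True)
I={c:r.grab_frame(c) for c in("top","side")}
M={}
for c in I:
    o=r.outline_of(c,"panel_mid");M[c]=np.array(o[0]["pixels"],np.uint8);print(c,o[0]["conf"],o[0]["rect"],M[c].sum())
S=4;B=(180,140,120,80)
def box(x,y0,z0,z1):return np.array([[i,j,k] for i in(-x,x) for j in(-y0,y0) for k in(z0,z1)])
parts=[box(.008,.095,-.055,.055),box(.006,.0225,.055,.099)]
def mask(c,L,sw,ti):
    m=np.zeros((B[3]*S,B[2]*S),np.uint8);R=Ro.from_euler("zy",[sw,ti]).as_matrix()
    for P in parts:
        u=np.array([proj(c,L+R@p) for p in P]);h=cv2.convexHull(((u+.5-B[:2])*S).round().astype(np.int32));cv2.fillConvexPoly(m,h,1)
    return m
tgt={c:cv2.resize(M[c][B[1]:B[1]+B[3],B[0]:B[0]+B[2]],None,fx=S,fy=S,interpolation=0) for c in M}
from scipy.optimize import minimize
def cost(p,cs):
    L=np.array([p[2],p[3],.2]);v=0
    for c in cs:
        m=mask(c,L,p[0],p[1]);v+=1-(m&tgt[c]).sum()/(m|tgt[c]).sum()
    return v
for cs in(["top"],["side"],["top","side"]):
    g=min(((cost((a,t,.567,.005),cs),a,t) for a in np.arange(1.35,1.75,.05) for t in np.arange(.2,.86,.05)))
    x=minimize(cost,[g[1],g[2],.567,.005],args=(cs,),method="Nelder-Mead",options=dict(initial_simplex=np.array([[g[1],g[2],.567,.005]]*5)+np.vstack([np.zeros(4),np.diag([.05,.05,.004,.004])]))).x
    print(cs,g,x,cost(x,cs))
    R=Ro.from_euler("zy",x[:2]).as_matrix()
    for V in((.575,.229,.055),(.573,.225,.055)):print("  vase in panel frame",R.T@(np.array(V)-[x[2],x[3],.2]))
s=I["side"].copy();t=I["top"].copy()
for c,im in(("top",t),("side",s)):
    m=mask(c,np.array([x[2],x[3],.2]),x[0],x[1]);
    big=cv2.resize(im[B[1]:B[1]+B[3],B[0]:B[0]+B[2]],None,fx=S,fy=S,interpolation=2)
    k,_=cv2.findContours(m,0,2);cv2.drawContours(big,k,-1,(0,255,0),1)
    I[c]=cv2.resize(big[:,:400],(400,320))
cv2.imwrite("pics/fit.png",np.hstack([I["top"],I["side"]]))
E
python3 fit.py
```

```text
top 0.65 [256.2, 238.8, 27.3, 18.3] 189
side 0.94 [230.4, 153.5, 51.5, 57.3] 1751
['top'] (np.float64(1.0), np.float64(1.35), np.float64(0.2)) [1.35  0.2   0.567 0.005] 1.0
  vase in panel frame [ 0.227  0.013 -0.141]
  vase in panel frame [ 0.222  0.014 -0.141]Traceback (most recent call last):
  File "fit.py", line 23, in <module>
    g=min(((cost((a,t,.567,.005),cs),a,t) for a in np.arange(1.35,1.75,.05) for t in np.arange(.2,.86,.05)))
  File "fit.py", line 23, in <genexpr>
    g=min(((cost((a,t,.567,.005),cs),a,t) for a in np.arange(1.35,1.75,.05) for t in np.arange(.2,.86,.05)))
            ~~~~^^^^^^^^^^^^^^^^^^^^
  File "fit.py", line 20, in cost
    m=mask(c,L,p[0],p[1]);v+=1-(m&tgt[c]).sum()/(m|tgt[c]).sum()
  File "fit.py", line 13, in mask
    u=np.array([proj(c,L+R@p) for p in P]);h=cv2.convexHull(((u+.5-B[:2])*S).round().astype(np.int32));cv2.fillConvexPoly(m,h,1)
                ~~~~^^^^^^^^^
  File "h.py", line 14, in proj
    c=r.camera_info(cam);p=np.array(c["R"])@X+np.array(c["t"]);return np.array([c["fx"]*p[0]/p[2]+c["cx"],c["fy"]*p[1]/p[2]+c["cy"]])
ValueError: time passes only in moves, steps and waits
```

```bash
python3 - <<'E'
s=open("h.py").read()
s=s.replace("def ray(","CI={}\ndef ci(c):\n    if c not in CI: CI[c]=r.camera_info(c)\n    return CI[c]\ndef ray(",1).replace("c=r.camera_info(cam)","c=ci(cam)")
open("h.py","w").write(s)
f=open("fit.py").read()
f=f.replace('for cs in(["top"],["side"],["top","side"]):','for cs in(["side"],):')
f=f.replace('np.vstack([np.zeros(4),np.diag([.05,.05,.004,.004])])','np.vstack([np.zeros(4),np.diag([.05,.05,.003,.003])])')
f=f.replace("p[3],.2]);v=0","p[3],.2]);v=3000*((p[2]-.567)**2+(p[3]-.004)**2)")
open("fit.py","w").write(f)
E
python3 fit.py
```

```text
top 0.72 [230.6, 162.4, 30.2, 65.0] 1274
side 0.79 [229.3, 155.2, 53.4, 54.6] 1762
['side'] (np.float64(0.28835460876957786), np.float64(1.4500000000000002), np.float64(0.7999999999999998)) [1.466 0.788 0.568 0.004] 0.2824601186227102
  vase in panel frame [ 0.235 -0.084 -0.097]
  vase in panel frame [ 0.231 -0.083 -0.098]
```

View pics/fit.png

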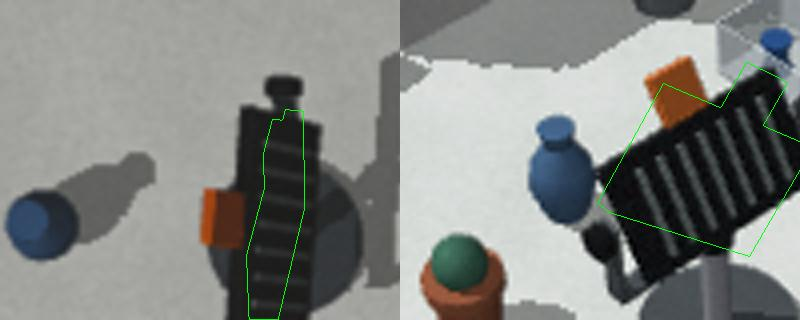

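The overlay shows the panel leaning towards the vase, with the tab at crop (225,218) top and (675,90) side. My model used the wrong Euler order, so I'll fix that and refit both views.

```bash
sed -i 's/"zy"/"ZY"/; s/from_euler("zy",x/from_euler("ZY",x/; s/for cs in(\["side"\],):/for cs in(["top"],["side"],["top","side"]):/' fit.py; python3 fit.py
```

```text
top 0.92 [232.1, 167.3, 29.1, 58.5] 1238
side 0.87 [230.9, 156.5, 51.7, 53.7] 1743
['top'] (np.float64(0.0723694611388408), np.float64(1.5500000000000003), np.float64(0.49999999999999994)) [1.53  0.477 0.567 0.006] 0.05467090174302808
  vase in panel frame [ 0.265  0.002 -0.026]
  vase in panel frame [ 0.262  0.003 -0.028]
['side'] (np.float64(0.07267671902031958), np.float64(1.5500000000000003), np.float64(0.39999999999999997)) [1.562 0.419 0.567 0.004] 0.05970290475194251
  vase in panel frame [ 0.265 -0.005 -0.041]
  vase in panel frame [ 0.261 -0.004 -0.043]
['top', 'side'] (np.float64(0.14424397528406152), np.float64(1.5500000000000003), np.float64(0.44999999999999996)) [1.545 0.468 0.568 0.005] 0.1260936802791303
  vase in panel frame [ 0.266 -0.001 -0.028]
  vase in panel frame [ 0.262  0.001 -0.03 ]
```

Swivel is good. Tilt is about 0.46 and needs about 0.57, so I'll push again and finish about 9 mm further than before.

```bash
python3 -c "
from h import *
where((.567,.058,.3254))"
python3 -m creep '[0.6,0,0.11,0,0, 0.6,0,0.11,0,0, 0.6,0,0.11,0,0, 0.6,0,0.11,0,0, 0.6,0,0.11,0,0, 0.6,0,0.11,0,0, 0.6,0,0.11,0,0, 0.6,0,0.11,0,0, 0.6,0,0.11,0,0, 0.6,0,0.11,0,0]'
python3 -m creep '[0.6,0,0,0,0, 0.6,0,0,0,0]'
python3 -c "
from h import *
where((.567,.058,.2355))"
```

```text
t 13.57 tcp [ 0.5571 -0.279   0.3254] yaw_y 87.92 z [ 0.  0. -1.] F [ 0.7 -0.1  0.1] w 0.001 gf 0.0
shares xyz [7.9000e-03 1.1237e+00 1.0000e-04]
t: 14.4
tcp_pos: [0.5689, 0.0524, 0.3257]
eef_rot: [0.057, 3.141, 0.001]
contact_force: [1.0, 0.5, -0.2]
gripper_width: 0.602
grip_force: 0.0
t: 14.57
tcp_pos: [0.5689, 0.0538, 0.325]
eef_rot: [-0.049, -3.141, -0.0]
contact_force: [0.2, -0.6, 0.1]
gripper_width: 0.602
grip_force: 0.0
t 14.57 tcp [0.5689 0.0538 0.325 ] yaw_y 88.22 z [-0.001  0.    -1.   ] F [ 0.2 -0.6  0.1] w 0.602 gf 0.0
shares xyz [0.0067 0.0139 0.2984]
```

```bash
python3 -m creep '[0.6,0,0.007,0.075,0, 0.6,0,0,0.075,0, 0.6,0,0,0.075,0, 0.6,0,0,0.074,0, 0.6,0,0.02,0,0, 0.6,0,0.02,0,0, 0.6,0,0.02,0,0, 0.6,0,0.018,0,0, 0.6,0,0,0,0, 0.6,0,0,0,0]'
python3 -m creep '[0.6,0,-0.025,0,0, 0.6,0,0,-0.1,0, 0.6,0,0,-0.1,0, 0.6,0,0,-0.1,0, 0.6,0,-0.12,0,0, 0.6,0,-0.12,0,0, 0.6,0,-0.12,0,0, 0.6,0,-0.12,0,0, 0.6,0,-0.12,0,0, 0.6,0,-0.12,0,0]'
python3 -m creep '[0,0,-0.12,0,0, 0,0,-0.12,0,0, 0,0,-0.12,0,0, 0,0,-0.12,0,0, 0,0,0,0,0, 0,0,0,0,0]'
python3 fit.py
```

```text
t: 15.4
tcp_pos: [0.5709, 0.077, 0.2371]
eef_rot: [0.056, 3.139, 0.001]
contact_force: [0.4, -0.0, 1.3]
gripper_width: 0.6
grip_force: 0.3
t: 16.23
tcp_pos: [0.5614, -0.1492, 0.3263]
eef_rot: [0.057, 3.14, 0.001]
contact_force: [0.7, 0.3, 0.7]
gripper_width: 0.596
grip_force: 0.0
t: 16.73
tcp_pos: [0.555, -0.2946, 0.3258]
eef_rot: [-0.067, -3.14, 0.002]
contact_force: [0.5, 1.0, -0.2]
gripper_width: -0.0
grip_force: 0.0
top 0.68 [229.5, 165.2, 32.1, 58.6] 1381
side 0.69 [230.1, 154.7, 53.6, 54.3] 1774
['top'] (np.float64(0.06159763902716542), np.float64(1.5500000000000003), np.float64(0.5499999999999999)) [1.534 0.546 0.567 0.005] 0.049128352315007916
  vase in panel frame [ 0.266  0.    -0.008]
  vase in panel frame [ 0.263  0.002 -0.01 ]
['side'] (np.float64(0.07538907060494926), np.float64(1.5500000000000003), np.float64(0.49999999999999994)) [1.543 0.523 0.567 0.005] 0.06755460015596794
  vase in panel frame [ 0.267 -0.001 -0.013]
  vase in panel frame [ 0.263  0.001 -0.016]
['top', 'side'] (np.float64(0.1362568605742175), np.float64(1.5500000000000003), np.float64(0.5499999999999999)) [1.539 0.547 0.568 0.005] 0.11985861217332243
  vase in panel frame [ 0.267  0.    -0.008]
  vase in panel frame [ 0.263  0.002 -0.01 ]
```

That is within tolerance but 8–16 mm low, so one more nudge of about 4 mm will centre it.

```bash
python3 -m creep '[0.6,0,0.119,0,0, 0.6,0,0.119,0,0, 0.6,0,0.119,0,0, 0.6,0,0.119,0,0, 0.6,0,0.119,0,0, 0.6,0,0.119,0,0, 0.6,0,0.119,0,0, 0.6,0,0.119,0,0, 0.6,0,0.119,0,0, 0.6,0,0.119,0,0]'
python3 -m creep '[0.6,0,0,0,0, 0.6,0,0,0,0]'
python3 -c "
from h import *
where((.567,.082,.2355))"
```

```text
t: 17.77
tcp_pos: [0.569, 0.0694, 0.3263]
eef_rot: [0.052, 3.14, 0.002]
contact_force: [0.4, 0.1, -0.2]
gripper_width: 0.601
grip_force: 0.0
t: 17.93
tcp_pos: [0.569, 0.0707, 0.3255]
eef_rot: [-0.043, -3.141, -0.001]
contact_force: [-0.1, -1.2, 0.6]
gripper_width: 0.601
grip_force: 0.0
t 17.93 tcp [0.569  0.0707 0.3255] yaw_y 88.42 z [-0.     0.001 -1.   ] F [-0.1 -1.2  0.6] w 0.601 gf 0.0
shares xyz [0.0074 0.0373 0.3001]
```

```bash
python3 -m creep '[0.6,0,-0.012,0.075,0, 0.6,0,0,0.075,0, 0.6,0,0,0.075,0, 0.6,0,0,0.075,0, 0.6,0,0.02,0,0, 0.6,0,0.015,0,0, 0.6,0,0.015,0,0, 0.6,0,0,0,0, 0.6,0,0,0,0]'
python3 -m creep '[0.6,0,-0.025,0,0, 0.6,0,0,-0.1,0, 0.6,0,0,-0.1,0, 0.6,0,0,-0.1,0, 0.6,0,-0.12,0,0, 0.6,0,-0.12,0,0, 0.6,0,-0.12,0,0, 0.6,0,-0.12,0,0, 0.6,0,-0.12,0,0, 0.6,0,-0.12,0,0]'
python3 -m creep '[0,0,-0.12,0,0, 0,0,-0.12,0,0, 0,0,-0.12,0,0, 0,0,-0.12,0,0, 0,0,0,0,0, 0,0,0,0,0]'
python3 fit.py
python3 - <<'E'
from h import *
np.set_printoptions(precision=3,suppress=True)
# yellow plate in first pictures (pedal at rest): rect + hull
for c,b,f in(("top",(335,183,36,45),"t0"),("side",(308,258,62,55),"s0")):
    im=cv2.imread(f"pics/{f}.png");x,y,w,h=b
    hsv=cv2.cvtColor(im[y:y+h,x:x+w],cv2.COLOR_BGR2HSV);m=cv2.inRange(hsv,(18,120,70),(32,255,255))
    n,lab,st,ct=cv2.connectedComponentsWithStats(cv2.morphologyEx(m,3,np.ones((7,7))));k=1+st[1:,4].argmax()
    p=cv2.findNonZero((lab==k).astype(np.uint8));R=cv2.minAreaRect(p);B=cv2.boxPoints(R)+[x,y]
    print(c,st[k],"centre",ct[k]+[x,y],R[1]);
    for u in B:print("  ",u,atz(c,u,.04))
E
```

```text
t: 18.68
tcp_pos: [0.571, 0.0778, 0.2374]
eef_rot: [0.056, 3.138, 0.001]
contact_force: [-0.5, 0.3, 0.1]
gripper_width: 0.596
grip_force: 0.0
t: 19.52
tcp_pos: [0.5615, -0.1487, 0.3267]
eef_rot: [0.058, 3.139, 0.0]
contact_force: [1.9, -0.5, 0.9]
gripper_width: 0.602
grip_force: 0.0
t: 20.02
tcp_pos: [0.555, -0.2941, 0.3261]
eef_rot: [-0.067, -3.141, 0.003]
contact_force: [0.1, 0.2, -0.6]
gripper_width: -0.002
grip_force: 0.0
top 0.58 [229.8, 163.5, 30.2, 61.6] 1425
side 0.65 [231.4, 154.4, 49.2, 57.8] 1878
['top'] (np.float64(0.07529698375870075), np.float64(1.5500000000000003), np.float64(0.5499999999999999)) [1.533 0.561 0.568 0.005] 0.05811780704529058
  vase in panel frame [ 0.267  0.002 -0.004]
  vase in panel frame [ 0.263  0.004 -0.006]
['side'] (np.float64(0.06252036053436338), np.float64(1.5500000000000003), np.float64(0.5499999999999999)) [1.541 0.567 0.568 0.005] 0.04874684805198683
  vase in panel frame [ 0.267 -0.    -0.002]
  vase in panel frame [ 0.264  0.002 -0.004]
['top', 'side'] (np.float64(0.13481734429306413), np.float64(1.5500000000000003), np.float64(0.5499999999999999)) [1.536 0.56  0.569 0.005] 0.10046968259699354
  vase in panel frame [ 0.267  0.002 -0.004]
  vase in panel frame [ 0.263  0.004 -0.006]
top [  8   7  22  34 601] centre [353.551 206.253] (18.92197036743164, 32.2307243347168)
   [342.68  221.516] [ 0.494 -0.345  0.04 ]
   [345.598 189.418] [ 0.616 -0.353  0.04 ]
   [364.443 191.131] [ 0.611 -0.425  0.04 ]
   [361.525 223.23 ] [ 0.489 -0.416  0.04 ]
side [ 12   0  50  40 827] centre [344.212 279.773] (22.1275634765625, 55.44941329956055)
   [318.427 281.225] [ 0.505 -0.337  0.04 ]
   [366.669 253.887] [ 0.7   -0.383  0.04 ]
   [377.579 273.139] [ 0.661 -0.454  0.04 ]
   [329.336 300.476] [ 0.475 -0.406  0.04 ]
```

The aim is centred: sideways about 2 mm, up-down about −4 mm. The pedal pad is at about (0.514, −0.382), so I'll go above it with the fingers shut.

```bash
python3 -m creep '[0,0.042,-0.1,0,0, 0,0.042,-0.1,0,0, 0,0.042,-0.1,0,0, 0,0,0,0,0, 0,0,0,0.11,0, 0,0,0,0.11,0, 0,0,0,0.11,0, 0,0,0,0.11,0, 0,0,0,0.11,0, 0,0,0,0.11,0]'
python3 -m creep '[0,0,0,0.1,0, 0,0,0,0.1,0, 0,0,0,0,0, 0,0,0,0,0]'
python3 -c "
from h import *
where((.514,-.382,.03))"
```

```text
t: 21.05
tcp_pos: [0.5168, -0.3766, 0.1266]
eef_rot: [0.052, 3.14, 0.001]
contact_force: [0.2, -0.9, -0.1]
gripper_width: -0.002
grip_force: 0.0
t: 21.38
tcp_pos: [0.5157, -0.3765, 0.0668]
eef_rot: [-0.054, -3.139, -0.003]
contact_force: [-0.2, 0.2, 0.0]
gripper_width: 0.001
grip_force: 0.0
t 21.38 tcp [ 0.5157 -0.3765  0.0668] yaw_y 88.04 z [-0.002  0.002 -1.   ] F [-0.2  0.2  0. ] w 0.001 gf 0.0
shares xyz [ 0.0046 -0.0188  0.1226]
```

Now I'll descend slowly, watching for contact at a reported z of about 0.014.

```bash
python3 -m creep '[0,0,-0.018,0.03,0, 0,0,0,0.03,0, 0,0,0,0.03,0, 0,0,0,0.02,0, 0,0,0,0.015,0, 0,0,0,0.015,0, 0,0,0,0,0]'
```

```text
t: 21.97
tcp_pos: [0.515, -0.3836, 0.0247]
eef_rot: [-0.057, -3.14, -0.001]
contact_force: [0.2, 0.5, 0.2]
gripper_width: -0.0
grip_force: 0.0
```

```bash
python3 -m creep '[0,0,0,0.012,0, 0,0,0,0.012,0, 0,0,0,0,0, 0,0,0,0,0]'
```

```text
t: 22.3
tcp_pos: [0.5154, -0.384, 0.0184]
eef_rot: [-0.057, -3.141, -0.0]
contact_force: [-0.0, 0.2, 0.2]
gripper_width: -0.001
grip_force: 0.0
```

```bash
python3 -m creep '[0,0,0,0.012,0, 0,0,0,0.012,0, 0,0,0,0,0]'
python3 -m creep '[0,0,0,0.012,0, 0,0,0,0.01,0, 0,0,0,0,0]'
```

```text
t: 22.55
tcp_pos: [0.5157, -0.3841, 0.0109]
eef_rot: [0.057, 3.141, -0.0]
contact_force: [0.5, 0.7, 0.6]
gripper_width: -0.0
grip_force: 0.3
t: 22.8
tcp_pos: [0.5148, -0.3842, 0.0043]
eef_rot: [-0.058, -3.14, -0.0]
contact_force: [-2.5, 0.4, 4.6]
gripper_width: 0.0
grip_force: 2.1
```

Contact at a reported z of about 0.009, so the stop should come near −0.009.

```bash
python3 -m creep '[0,0,0,0.01,0, 0,0,0,0.01,0, 0,0,0,0.01,0, 0,0,0,0,0]'
```

```text
t: 23.13
tcp_pos: [0.5141, -0.3843, -0.0045]
eef_rot: [-0.058, -3.139, -0.001]
contact_force: [-3.3, 0.8, 7.1]
gripper_width: 0.0
grip_force: 3.0
```

```bash
python3 -m creep '[0,0,0,0.007,0, 0,0,0,0.005,0, 0,0,0,0,0]'
```

```text
t: 23.38
tcp_pos: [0.514, -0.3843, -0.0078]
eef_rot: [-0.058, -3.139, -0.001]
contact_force: [-4.7, 1.4, 6.8]
gripper_width: -0.001
grip_force: 3.3
```

```bash
python3 -m creep '[0,0,0,0.006,0, 0,0,0,0,0]'
python3 -m creep '[0,0,0,0.006,0, 0,0,0,0,0]'
```

```text
t: 23.55
tcp_pos: [0.5142, -0.3844, -0.0083]
eef_rot: [-0.058, -3.139, -0.002]
contact_force: [-6.6, 3.5, 12.0]
gripper_width: 0.002
grip_force: 5.8
t: 23.72
tcp_pos: [0.5142, -0.3844, -0.0087]
eef_rot: [-0.058, -3.14, -0.003]
contact_force: [-9.5, 5.3, 20.7]
gripper_width: 0.002
grip_force: 10.1
```

The pedal is on its hard stop at about 21 N, with almost no further travel. I'll hold for half a second, then come up.

```bash
python3 -m creep '[0,0,0,0,0, 0,0,0,0,0, 0,0,0,0,0, 0,0,0,0,0, 0,0,0,0,0, 0,0,0,0,0]'
python3 -m creep '[0,0,0,-0.02,0, 0,0,0,-0.03,0, 0,0,0,-0.04,0, 0,0,0,-0.08,0, 0,0,0,-0.1,0, 0,0,0,-0.12,0, 0,0,0,-0.12,0, 0,0,0,-0.12,0, 0,0,0,-0.12,0, 0,0,0,0,0]'
python3 fit.py | tail -3
python3 - <<'E'
from h import *
where()
def yel(im,b):
    x,y,w,h=b;hsv=cv2.cvtColor(im[y:y+h,x:x+w],cv2.COLOR_BGR2HSV);p=cv2.findNonZero(cv2.inRange(hsv,(18,120,70),(32,255,255)));return len(p),p.mean(0)+[x,y]
b=r.grab_frame("side");print(yel(b,(312,258,50,55)),yel(cv2.imread("pics/s0.png"),(312,258,50,55)))
E
```

```text
t: 24.22
tcp_pos: [0.5141, -0.3845, -0.0086]
eef_rot: [-0.058, -3.14, -0.003]
contact_force: [-8.9, 5.6, 20.1]
gripper_width: 0.001
grip_force: 10.4
t: 25.05
tcp_pos: [0.5184, -0.3866, 0.222]
eef_rot: [0.057, 3.13, -0.009]
contact_force: [0.1, -1.0, 0.8]
gripper_width: -0.003
grip_force: 0.0
['top', 'side'] (np.float64(0.12303203603538937), np.float64(1.5500000000000003), np.float64(0.5499999999999999)) [1.54  0.552 0.568 0.006] 0.11204222189783819
  vase in panel frame [ 0.266 -0.    -0.006]
  vase in panel frame [ 0.263  0.002 -0.008]
t 25.25 tcp [ 0.5152 -0.3832  0.2124] yaw_y 87.94 z [-0.001  0.001 -1.   ] F [-0.4 -0.1 -0.7] w -0.002 gf 0.0
(603, array([[339.89552239, 281.95024876]])) (592, array([[339.93918919, 281.8277027 ]]))
```

```bash
python3 -c "
from rig import r
print(r.sign_off())"
```

```text
the job is handed in; nothing more can be done
None
```

The panel now points at the vase's middle (by my fit, 2 mm off sideways and 6–8 mm low), and the pedal was held on its stop at about 21 N for over half a second. The pedal came back up and I handed the job in; the hand-in returned no verdict.

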